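Press the bearing cap home on the food cutter

ROBOT

A 6-joint arm with a two-finger parallel gripper is mounted at the origin on the work surface. World frame = base frame: x ahead of the robot, y to its left, z up, the work surface at z = 0. Lengths are in m, angles in rad, forces in N, time in s.
With the tool pointing down it reaches from about 0.275 to 0.85 m from the base axis. Payload 19 kg.
Tool frame: the origin (TCP) lies midway between the tips of the shut fingers; the grasp point (between the pads) lies 19 mm behind it; z points along the fingers, y is the direction in which the jaws open and shut (so a half turn about z gives the same grasp; the last joint's range is limited). The gripper opens to 85 mm and grips with 20 to 120 N. Pads are 22 mm wide; open, the fingers measure 114 mm over their backs; the gripper's body (76 mm by 85 mm) begins 54 mm behind the grasp point. The pads swing forward as they close: fully open they stand 13 mm farther back than shut.
Start: joints at [1.042, 0.15, 1.437, -0, 1.554, -0.134], TCP at [0.221, 0.531, 0.231] pointing down, gripper open.
Joint ranges: [-2.8, 2.8], [-0.68, 2.1], [0.12, 2.68], [-1.39, 4.53], [0.16, 2.79], [-2.81, 2.81]. Speed limits (rad/s): [1.89, 1.89, 2.22, 3.01, 3.01, 3.01].

INTERFACE

Orientations are given as a unit quaternion [x, y, z, w].
In Python, from plant import readout, vision, job, finder gives the robot as it stands.
- The arm moves only by the shell command python3 -m inch 'ROWS' [FORCE]. ROWS is JSON, a list of rows, each an object with "jaw": the finger opening in cm, from 0 to 8.54; "xyz": the shift along the tool's x, y, z in cm, a list of three; "twist": the turn, a rotation vector about the tool's x, y, z in rad, a list of three. A call has 1 to 8 rows; each row shifts and turns the commanded pose from where the row before left it, along the tool's axes as they then stand; what a row does not reach is not made up. A row lasts 1/10 s, in which the tool goes at most 50 mm and 8.59 degrees, less where a joint would pass 70% of its speed; a pose out of reach is approached as far as the arm can. A call with a gripper value outside its range is refused whole. The fingers move at their own pace and stop on an object; FORCE is the grip in N (left out, the last holds). Time passes only in rows, so rows that do not move let the fingers close. It gives the time, the measured TCP pose, the force and the opening at its end, in the units of the state.
- readout.get_obs(): the state, without advancing time (a new reading comes with each control period).
- vision.grab_frame(name): name is "side" or "top"; returns the picture (400x640x3 uint8, blue, green, red); there is no depth.
- vision.camera_info(name): a dict with "fx", "fy", "cx", "cy" (pixels), "world_to_cam" (4x4, takes a point from world to camera coordinates). Camera axes: x right, y down, z forward; pixel columns grow to the right and rows downward; lengths in m; the calibration is good to about 2 mm. A picture is of the moment at which its call begins. camera_info takes no time and is no camera call.
- job.finish_job(): hands the job in, once; it reports no verdict.
Trained networks look in the newest picture that a camera, given by its name, has taken for a name from the list of things; names that differ only in an ending like _2 or _b are one class to them, and where a whole thing is asked for, a point or a joint stands for the part that bears it (a point fixed in the world has none). Each returns a list of dicts, best first, with "confidence" (0 to 1); they miss things now and then, are a little off and sometimes report something else, mostly with a low value. They report only what shows in the picture. A call takes as long as a camera call. They do not tell look-alikes from the thing itself.
- finder.find_in(thing, camera): "centre" ([column, row] as shares, 0 to 1, of the picture: columns of its width, rows of its height, amid what is visible of it).
- finder.silhouettes(thing, camera): "mask" (400x640 bool, what is visible of it) and "centre" ([column, row] as shares, 0 to 1, of the picture: columns of its width, rows of its height, amid what is visible of it).
The state is a dict: "clock": time; "qpos": joint angles; "qvel": joint speeds; "joint_efforts": joint torques, N m; "tool_pos": TCP position; "eef_rot": TCP orientation; "wrist_force": force on the tool from outside, world axes, zero at the start; "moment": the same for the moment, N m; "width": finger opening in m.
Only numpy, scipy, OpenCV 4.12 (cv2) and the standard library are available. Lean on these libraries where they do the work, as an engineer would, in place of code of your own. Each camera call takes 0.05 s, during which the arm holds its last target. There are 200 camera calls.

TASK

The blue bearing cap lies loose in the round recess on top of the white food-cutter base. Take the pusher by its black grip and press the cap straight down with its foot until the cap snaps fully home under the catches, never pushing harder than 25 N and never touching the cap with the hand. Then stand the pusher upright on the counter again and let go of it; leave the ketchup bottle, the shaker and the sauce cup alone.

Things in the scene. Friction and masses are not known exactly. Their poses are not given: they have to be found in the camera images.
- recess (a point): Centre of the flat floor of the round recess (62 mm bore, 18 mm deep) in the top of the food-cutter base, about 62 mm above the counter. z up, x and y along the sides of the base; the front with the buttons is its -x side. Four sprung brass catches stick 4 mm out of the bore wall, about 11 mm above this floor, at 45 degrees to the sides.
- mouth (a point): Centre of the recess's mouth, level with the top of the food-cutter base: a white block 180 x 180 mm, its top about 80 mm above the counter. The base stands on soft rubber mounts: it sinks straight down by several mm (at most 12) under a push and comes up again when the push ends. It cannot slide on the counter.
- cap: Blue round plastic bearing cap, 20 mm tall; origin at the centre of its underside, z up. Below, a cone widening from 50 mm to a 59 mm flange whose upper edge is 8.5 mm up; above, a flat-topped boss 48 mm across. At the start it rests level on the catches, underside about 8 mm above the recess floor. Home: underside on the floor, catches closed over the flange, top 2 mm above the block.
- cap_top (a point): Centre of the cap's flat top, 20 mm above its underside: the place to push. Pushed down, the flange spreads the catches; the push climbs until the cap snaps through at roughly 9 to 15 N, then it falls off sharply by several N, and rises again once the cap stands on the floor.
- pusher: Pusher standing on the counter, 130 mm tall, 0.2 to 0.33 kg: flat white foot 40 mm across and 12 mm tall, round stem 22 mm thick, black square grip 24 x 24 mm from 60 to 130 mm above its underside. Origin at the centre of the underside; z up, x and y square to the faces of the grip.
- ketchup: Red squeeze bottle, 60 mm across, 185 mm tall, standing on the counter; origin at the centre of its underside, z up.
- shaker: Metal shaker, 64 mm across, 96 mm tall, standing on the counter; origin at the centre of its underside, z up.
- sauce_cup: Open steel cup, 72 mm across, 45 mm tall, standing on the counter; origin at the centre of its underside, z up.
Mind the look-alikes: they are no part of the job. Of the things shaped like the cap, the blue one is meant.

How it is judged:
By the outcome, as a careful person would: the job done as asked, in the order asked, and still so for the second after the job is handed in, with the robot touching nothing.
It also fails if it takes over 70 s, if anything falls off the work surface, if the arm or the gripper's body presses on something with over 40 N, if the wrist force passes 120 N, or if a joint passes its speed limit or range.

## Working session

There is one attempt and no reset: what is moved stays moved. The work goes in short steps, Python scripts to look and compute and a shell command to move; the robot and the scene stay as the last step left them, time stands still between calls to the robot, and variables do not carry over. Pictures are saved under pics/ and viewed, about 8 in all and at most 12, crops included, and the job is handed in when it is done.

```bash
mkdir -p pics
cat > h.py <<'E'
import numpy as np,cv2
from plant import readout,vision,job,finder
def ray(cam,px):
    c=vision.camera_info(cam);T=np.array(c["world_to_cam"]);R=T[:3,:3];o=-R.T@T[:3,3]
    d=R.T@np.array([(px[0]-c["cx"])/c["fx"],(px[1]-c["cy"])/c["fy"],1.]);return o,d
def at_z(cam,px,z):
    o,d=ray(cam,px);return o+d*(z-o[2])/d[2]
def proj(cam,p):
    c=vision.camera_info(cam);T=np.array(c["world_to_cam"]);q=T[:3,:3]@np.array(p)+T[:3,3]
    return np.array([c["fx"]*q[0]/q[2]+c["cx"],c["fy"]*q[1]/q[2]+c["cy"]])
E
python3 - <<'E'
from h import *
np.set_printoptions(precision=4,suppress=True)
print(readout.get_obs())
for c in("top","side"):
    f=vision.grab_frame(c);cv2.imwrite(f"pics/{c}0.png",f)
    print(c,"cam at",ray(c,(320,200))[0],"fx",vision.camera_info(c)["fx"])
    for t in("cap","pusher","ketchup","shaker","sauce_cup"):
        print(t,[(np.round(np.array(r["centre"])*[640,400],1),round(r["confidence"],2)) for r in finder.find_in(t,c)])
E
```

```text
{'clock': 0.0, 'qpos': array([ 1.042 ,  0.1509,  1.438 ,  0.    ,  1.5538, -0.134 ]), 'qvel': array([-0.0005,  0.0017, -0.0003,  0.0004, -0.0021,  0.0008]), 'joint_efforts': array([  0.0016, -71.3068, -57.0869,   0.    ,   0.0093,  -0.    ]), 'tool_pos': array([0.221 , 0.5305, 0.2307]), 'eef_rot': array([ 0.1961,  0.9806, -0.0005, -0.0002]), 'wrist_force': array([ 0.149 ,  0.0065, -0.4904]), 'moment': array([ 0.0334, -0.0306,  0.0056]), 'width': 0.08560245100974911}
top cam at [0.4226 0.0086 1.1599] fx 491.6657414163273
cap [(array([248. , 259.6]), 0.79), (array([280.9, 159.7]), 0.78), (array([197.6, 170.2]), 0.74), (array([300.1, 247.6]), 0.68)]
pusher [(array([473.5, 192.5]), 0.68)]
ketchup []
shaker [(array([404.9, 134.9]), 0.65)]
sauce_cup [(array([158.2, 222.3]), 0.75)]
side cam at [ 0.093  -0.4509  0.7173] fx 360.9778104379063
cap [(array([283.1, 234.6]), 0.8), (array([335.3, 174.2]), 0.58), (array([292.2, 162.8]), 0.57), (array([254.5, 208.6]), 0.54), (array([371.9, 266. ]), 0.46)]
pusher [(array([445.1, 309.7]), 0.74)]
ketchup [(array([372.7, 262.8]), 0.96)]
shaker [(array([425.7, 237.4]), 0.68)]
sauce_cup [(array([243.4, 153.4]), 0.8)]
```

View pics/top0.png

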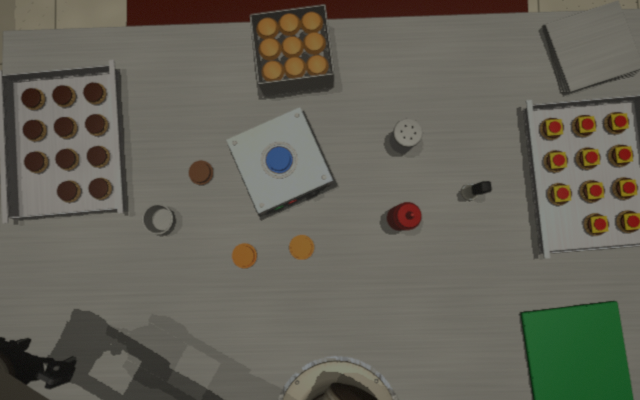

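View pics/side0.png

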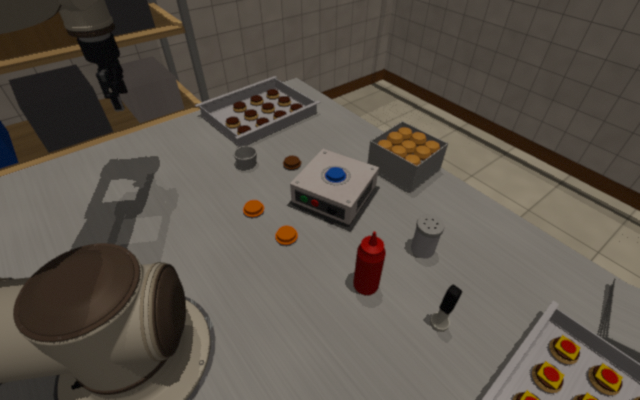

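Top view: the blue cap in the white base is at (279,159). Things that could be taken for it are the orange discs at (244,256) and (302,247) and the brown one at (200,172). I choose the blue one by its colour and because it sits in the base. The pusher is at about (478,190) and is the only one of its kind. I'll check both in one close crop and measure.

Run:
```python
from h import *
from scipy.optimize import least_squares
np.set_printoptions(precision=4,suppress=True)
T=cv2.imread("pics/top0.png");S=cv2.imread("pics/side0.png")
def blue(im):
    h=cv2.cvtColor(im,cv2.COLOR_BGR2HSV);m=cv2.inRange(h,(100,120,60),(130,255,255));m[:, :150]=0
    n,l,s,c=cv2.connectedComponentsWithStats(m);i=1+np.argmax(s[1:,4]);return c[i],s[i]
for c,im in(("top",T),("side",S)):
    b,s=blue(im);print(c,"blue",b,s,at_z(c,b,.088))
    dark=None
# grip: dark pixels near the pusher
obs={}
for c,im,(x0,x1,y0,y1) in(("top",T,(460,500,175,205)),("side",S,(430,470,280,335))):
    g=im[y0:y1,x0:x1].max(2);m=(g<60).astype(np.uint8);print(c);
    n,l,s,cc=cv2.connectedComponentsWithStats(m)
    i=1+np.argmax(s[1:,4]);print(cc[i]+[x0,y0],s[i]+[x0,y0,0,0,0])
    p=np.argwhere(l==i)[:,::-1]+[x0,y0];print("hull",cv2.convexHull(p.astype(np.int32))[:,0].tolist())
    obs[c]=cc[i]+[x0,y0]
# triangulate grip centroid roughly
o1,d1=ray("top",obs["top"]);o2,d2=ray("side",obs["side"])
t=np.linalg.lstsq(np.c_[d1,-d2],o2-o1,rcond=None)[0];print("tri",o1+d1*t[0],o2+d2*t[1])
for t_ in ("ketchup","shaker","sauce_cup"):pass
a=cv2.resize(T[170:210,450:510],(540,360)[::1],interpolation=cv2.INTER_CUBIC)
a=cv2.resize(T[170:215,450:510],(400,300),interpolation=cv2.INTER_CUBIC)
b=cv2.resize(S[275:341,410:498],(400,300),interpolation=cv2.INTER_CUBIC)
c=cv2.resize(T[100:220,200:360],(400,300),interpolation=cv2.INTER_CUBIC)
d=cv2.resize(S[145:220,285:385],(400,300),interpolation=cv2.INTER_CUBIC)
cv2.imwrite("pics/crop1.png",cv2.convertScaleAbs(np.vstack([np.hstack([a,b]),np.hstack([c,d])]),alpha=1.6))
```

```text
top blue [278.7525 159.4044] [267 147  25  26 497] [0.5929 0.1157 0.088 ]
side blue [335.3288 174.2283] [325 167  21  15 219] [0.5908 0.1111 0.088 ]
top
[479.5246 188.3074] [468 181  23  16 244]
hull [[490, 190], [489, 191], [483, 193], [472, 196], [470, 196], [468, 194], [468, 192], [471, 186], [472, 185], [474, 184], [480, 182], [485, 181], [488, 181], [490, 183]]
side
[449.6751 299.8071] [438 285  24  32 394]
hull [[461, 292], [459, 297], [457, 301], [453, 308], [451, 311], [448, 314], [438, 316], [438, 314], [440, 305], [443, 298], [447, 290], [449, 287], [450, 286], [452, 285], [454, 285], [457, 287], [461, 291]]
tri [ 0.5166 -0.3187  0.0919] [ 0.5189 -0.3213  0.0929]
```

View pics/crop1.png

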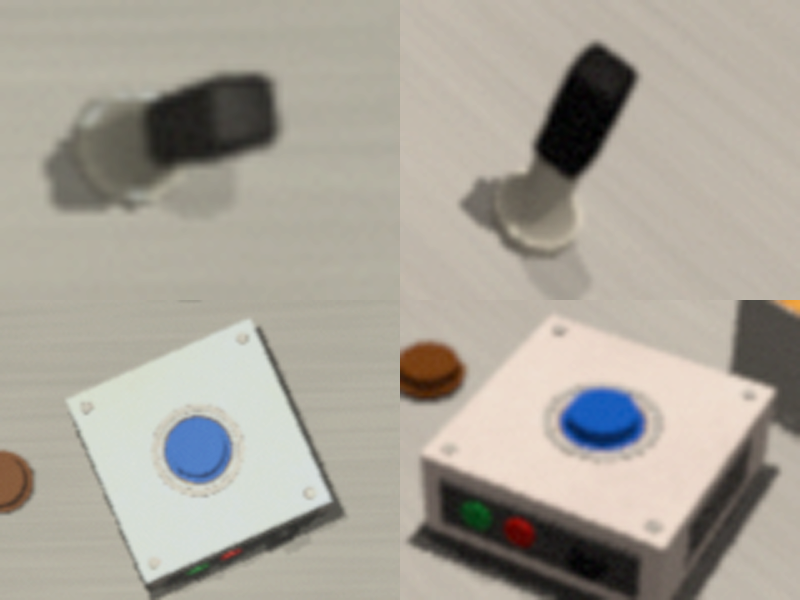

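The crop confirms the blue cap in the recess, with the base turned about 25°. The pusher stands upright and its grip is nearly square to the image, turned about 10–15°. Next I fit the pose by silhouette.

```bash
cat > fit.py <<'E'
from h import *
from scipy.optimize import minimize
def hullmask(c,pts,box,k=8):
    x0,x1,y0,y1=box
    p=np.array([proj(c,q) for q in pts]);p=((p+.5-[x0,y0])*k)
    m=np.zeros(((y1-y0)*k,(x1-x0)*k),np.float32)
    cv2.fillConvexPoly(m,cv2.convexHull(p.astype(np.float32)).round().astype(np.int32),1)
    return cv2.resize(m,(x1-x0,y1-y0),interpolation=cv2.INTER_AREA)
def box(x,y,yaw,h,z0,z1):
    c,s=np.cos(yaw),np.sin(yaw)
    return [(x+h*(a*c-b*s),y+h*(a*s+b*c),z) for a in(-1,1) for b in(-1,1) for z in(z0,z1)]
def disc(x,y,r,z0,z1):
    return [(x+r*np.cos(a),y+r*np.sin(a),z) for a in np.linspace(0,2*np.pi,40) for z in(z0,z1)]
E
python3 - <<'E'
from fit import *
np.set_printoptions(precision=4,suppress=True)
im={c:cv2.imread(f"pics/{c}0.png") for c in("top","side")}
B={"top":(458,504,172,208),"side":(425,475,275,335)}
soft={}
for c in B:
    x0,x1,y0,y1=B[c];g=im[c][y0:y1,x0:x1].max(2).astype(float)
    soft[c]=np.clip((95-g)/70,0,1)
def cost(p,cams=("top","side")):
    return sum(((hullmask(c,box(p[0],p[1],p[2],.012,.06,.13),B[c])-(soft[c]>.4))**2).sum() for c in cams)
for cams in(("top","side"),("top",),("side",)):
    best=min(([cost((x,y,w),cams),x,y,w] for x in np.arange(.505,.533,.002) for y in np.arange(-.332,-.308,.002) for w in np.radians(np.arange(-45,45,7.5))))
    r=minimize(cost,best[1:],args=(cams,),method="Nelder-Mead",options=dict(initial_simplex=[np.array(best[1:])+d for d in np.vstack([np.zeros(3),np.diag([.002,.002,.1])])]))
    print("grip",cams,r.x,np.degrees(r.x[2]),r.fun)
    if len(cams)==2:
        for w in range(-45,45,10):print(w,round(minimize(lambda q:cost((q[0],q[1],np.radians(w))),r.x[:2],method="Nelder-Mead",options=dict(initial_simplex=[r.x[:2],r.x[:2]+[.002,0],r.x[:2]+[0,.002]])).fun,2),end="; ")
        print()
# cap
B2={"top":(255,305,135,185),"side":(310,360,150,200)}
bl={}
for c in B2:
    x0,x1,y0,y1=B2[c];h=cv2.cvtColor(im[c][y0:y1,x0:x1],cv2.COLOR_BGR2HSV);bl[c]=cv2.inRange(h,(100,130,60),(130,255,255))>0
def cc(p,cams):return sum(((hullmask(c,disc(p[0],p[1],.024,.0805,.09),B2[c])-bl[c])**2).sum() for c in cams)
for cams in(("top","side"),("top",),("side",)):
    s=np.array([.592,.114]);r=minimize(cc,s,args=(cams,),method="Nelder-Mead",options=dict(initial_simplex=[s,s+[.003,0],s+[0,.003]]));print("cap",cams,r.x,r.fun)
E
```

```text
Traceback (most recent call last):
  File "fit.py", line 5, in hullmask
    p=np.array([proj(c,q) for q in pts]);p=((p+.5-[x0,y0])*k)
                ~~~~^^^^^
  File "h.py", line 9, in proj
    c=vision.camera_info(cam);T=np.array(c["world_to_cam"]);q=T[:3,:3]@np.array(p)+T[:3,3]
ValueError: time passes only in moves, steps and waits
```

```bash
python3 - <<'E'
s=open("h.py").read().replace('vision.camera_info(cam)','INFO(cam)').replace("def ray","import functools\nINFO=functools.lru_cache(None)(lambda c:vision.camera_info(c))\ndef ray",1)
open("h.py","w").write(s)
E
cat > run1.py <<'E'
from fit import *
np.set_printoptions(precision=4,suppress=True)
im={c:cv2.imread(f"pics/{c}0.png") for c in("top","side")}
B={"top":(458,504,172,208),"side":(425,475,275,335)}
soft={}
for c in B:
    x0,x1,y0,y1=B[c];g=im[c][y0:y1,x0:x1].max(2).astype(float)
    soft[c]=np.clip((95-g)/70,0,1)
def cost(p,cams=("top","side")):
    return sum(((hullmask(c,box(p[0],p[1],p[2],.012,.06,.13),B[c])-(soft[c]>.4))**2).sum() for c in cams)
for cams in(("top","side"),("top",),("side",)):
    best=min(([cost((x,y,w),cams),x,y,w] for x in np.arange(.505,.533,.003) for y in np.arange(-.332,-.308,.003) for w in np.radians(np.arange(-45,45,10))))
    r=minimize(cost,best[1:],args=(cams,),method="Nelder-Mead",options=dict(initial_simplex=[np.array(best[1:])+d for d in np.vstack([np.zeros(3),np.diag([.002,.002,.1])])]))
    print("grip",cams,r.x,np.degrees(r.x[2]),r.fun)
    if len(cams)==2:
        for w in range(-45,45,10):print(w,round(minimize(lambda q:cost((q[0],q[1],np.radians(w))),r.x[:2],method="Nelder-Mead",options=dict(initial_simplex=[r.x[:2],r.x[:2]+[.002,0],r.x[:2]+[0,.002]])).fun,2),end="; ")
        print()
B2={"top":(255,305,135,185),"side":(310,360,150,200)}
bl={}
for c in B2:
    x0,x1,y0,y1=B2[c];h=cv2.cvtColor(im[c][y0:y1,x0:x1],cv2.COLOR_BGR2HSV);bl[c]=cv2.inRange(h,(100,130,60),(130,255,255))>0
def cc(p,cams):return sum(((hullmask(c,disc(p[0],p[1],.024,.0805,.09),B2[c])-bl[c])**2).sum() for c in cams)
for cams in(("top","side"),("top",),("side",)):
    s=np.array([.592,.114]);r=minimize(cc,s,args=(cams,),method="Nelder-Mead",options=dict(initial_simplex=[s,s+[.003,0],s+[0,.003]]));print("cap",cams,r.x,r.fun)
E
python3 run1.py
```

```text
grip ('top', 'side') [ 0.5172 -0.3218  0.2457] 14.079560623423594 234.84814453125
-45 337.93; -35 355.09; -25 352.3; -15 332.43; -5 298.05; 5 261.41; 15 236.83; 25 260.45; 35 305.52; 
grip ('top',) [ 0.5156 -0.3151  0.2485] 14.236382501676653 67.245361328125
grip ('side',) [ 0.5148 -0.3228  0.2711] 15.534360840983455 113.961669921875
cap ('top', 'side') [0.5925 0.1138] 114.6005859375
cap ('top',) [0.5918 0.1174] 79.921875
cap ('side',) [0.5922 0.1135] 32.21875
```

```bash
cat > ov.py <<'E'
from fit import *
np.set_printoptions(precision=4,suppress=True)
im={c:cv2.imread(f"pics/{c}0.png") for c in("top","side")}
P=(.516,-.319,.25);C=(.592,.1155);k=8;out=[]
for c,b in(("top",(455,505,172,209)),("side",(420,470,288-5,320))):
    out.append((c,b,[box(*P,.012,.06,.13),disc(P[0],P[1],.02,0,.012)]))
for c,b in(("top",(255,305,140,177)),("side",(310,360,155,192))):
    out.append((c,b,[disc(*C,.024,.0805,.09),disc(*C,.031,.08,.08)]))
t=[]
for c,b,hs in out:
    x0,x1,y0,y1=b;a=cv2.convertScaleAbs(cv2.resize(im[c][y0:y1,x0:x1],None,fx=k,fy=k,interpolation=cv2.INTER_NEAREST),alpha=1.6)
    for h in hs:
        p=(np.array([proj(c,q) for q in h])+.5-[x0,y0])*k
        cv2.polylines(a,[cv2.convexHull(p.astype(np.float32)).round().astype(np.int32)],True,(0,0,255),1)
    t.append(a)
cv2.imwrite("pics/ov1.png",np.vstack([np.hstack(t[:2]),np.hstack(t[2:])]))
E
python3 ov.py
```

```text
(no output)
```

View pics/ov1.png

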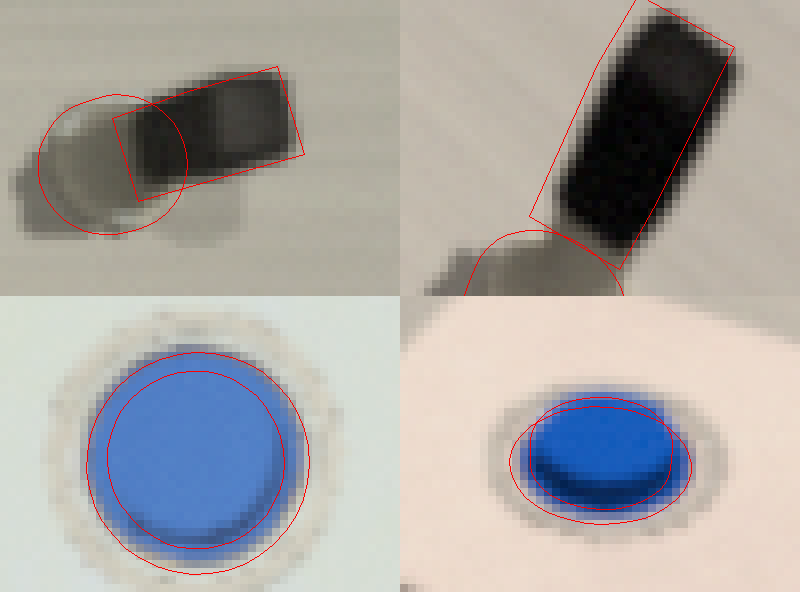

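Centring the model on what is seen gives pusher ≈ (0.518, −0.321), yaw 14.5°, and cap ≈ (0.594, 0.1165). First I turn the jaws to the grip and travel high.

```bash
python3 -m inch '[{"jaw":8.5,"xyz":[0,0,-0.6],"twist":[0,0,0.1319]},{"jaw":8.5,"xyz":[0,0,-0.6],"twist":[0,0,0.1319]},{"jaw":8.5,"xyz":[0,0,-0.6],"twist":[0,0,0.1319]},{"jaw":8.5,"xyz":[0,0,-0.6],"twist":[0,0,0.1319]},{"jaw":8.5,"xyz":[0,0,-0.6],"twist":[0,0,0.1319]},{"jaw":8.5,"xyz":[0,0,-0.6],"twist":[0,0,0.1319]},{"jaw":8.5,"xyz":[0,0,-0.6],"twist":[0,0,0.1319]},{"jaw":8.5,"xyz":[0,0,0],"twist":[0,0,0]}]' 60
python3 -m inch '[{"jaw":8.5,"xyz":[-4,0.35,0],"twist":[0,0,0]},{"jaw":8.5,"xyz":[-4,0.35,0],"twist":[0,0,0]},{"jaw":8.5,"xyz":[-4,0.35,0],"twist":[0,0,0]},{"jaw":8.5,"xyz":[-4,0.35,0],"twist":[0,0,0]},{"jaw":8.5,"xyz":[-4,0.35,0],"twist":[0,0,0]},{"jaw":8.5,"xyz":[-4,0.35,0],"twist":[0,0,0]},{"jaw":8.5,"xyz":[-4,0.35,0],"twist":[0,0,0]},{"jaw":8.5,"xyz":[-4,0.35,0],"twist":[0,0,0]}]'
python3 -m inch '[{"jaw":8.5,"xyz":[-4,0.35,0],"twist":[0,0,0]},{"jaw":8.5,"xyz":[-4,0.35,0],"twist":[0,0,0]},{"jaw":8.5,"xyz":[-4,0.35,0],"twist":[0,0,0]},{"jaw":8.5,"xyz":[-4,0.35,0],"twist":[0,0,0]},{"jaw":8.5,"xyz":[-4,0.35,0],"twist":[0,0,0]},{"jaw":8.5,"xyz":[-4,0.35,0],"twist":[0,0,0]},{"jaw":8.5,"xyz":[-4,0.35,0],"twist":[0,0,0]},{"jaw":8.5,"xyz":[0,0,0],"twist":[0,0,0]}]'
cat > rel.py <<'E'
# usage: rel.py x y z yaw_of_jaw_deg : shift in tool cm & twist error (cm, rad)
import sys;from h import *
from scipy.spatial.transform import Rotation as R
o=readout.get_obs();r=R.from_quat(o["eef_rot"]);a=[float(v) for v in sys.argv[1:]]
y=np.radians(a[3]);Y=np.array([np.cos(y),np.sin(y),0]);Z=np.array([0,0,-1.])
G=R.from_matrix(np.c_[np.cross(Y,Z),Y,Z])
print("t",round(o["clock"],2),"pos",o["tool_pos"].round(4),"F",o["wrist_force"].round(2),"w",round(o["width"],4))
print("shift",(r.inv().apply(np.array(a[:3])-o["tool_pos"])*100).round(2),"twist",(r.inv()*G).as_rotvec().round(4))
E
python3 rel.py .518 -.321 .27 14.5
```

```text
clock: 1.4
tool_pos: [0.2213, 0.5309, 0.274]
eef_rot: [0.613, 0.79, 0.001, -0.0]
wrist_force: [-0.2, -0.3, -0.5]
width: 0.0852
clock: 2.2
tool_pos: [0.3283, 0.2264, 0.2731]
eef_rot: [0.61, 0.792, 0.0, 0.0]
wrist_force: [-0.1, 0.2, 0.4]
width: 0.0853
clock: 3.0
tool_pos: [0.4227, -0.0407, 0.2725]
eef_rot: [0.612, 0.791, -0.001, -0.0]
wrist_force: [-1.0, 0.2, -0.2]
width: 0.085
t 3.0 pos [ 0.4227 -0.0407  0.2725] F [-1.04  0.18 -0.18] w 0.085
shift [-29.53   2.2    0.26] twist [-0.0013  0.0004  0.0001]
```

```bash
python3 -m inch '[{"jaw":8.5,"xyz":[-4.2,0.3,0],"twist":[0,0,0]},{"jaw":8.5,"xyz":[-4.2,0.3,0],"twist":[0,0,0]},{"jaw":8.5,"xyz":[-4.2,0.3,0],"twist":[0,0,0]},{"jaw":8.5,"xyz":[-4.2,0.3,0],"twist":[0,0,0]},{"jaw":8.5,"xyz":[-4.2,0.3,0],"twist":[0,0,0]},{"jaw":8.5,"xyz":[-4.2,0.3,0],"twist":[0,0,0]},{"jaw":8.5,"xyz":[-4.2,0.3,0],"twist":[0,0,0]},{"jaw":8.5,"xyz":[0,0,0],"twist":[0,0,0]}]'
python3 -m inch '[{"jaw":8.5,"xyz":[0,0,3],"twist":[0,0,0]},{"jaw":8.5,"xyz":[0,0,3],"twist":[0,0,0]},{"jaw":8.5,"xyz":[0,0,2],"twist":[0,0,0]},{"jaw":8.5,"xyz":[0,0,1],"twist":[0,0,0]},{"jaw":8.5,"xyz":[0,0,0],"twist":[0,0,0]},{"jaw":8.5,"xyz":[0,0,0],"twist":[0,0,0]}]'
python3 rel.py .518 -.321 .076 14.5
python3 - <<'E'
from h import *
for c in("top","side"):
    f=vision.grab_frame(c);cv2.imwrite(f"pics/{c}1.png",f)
    globals()[c]=f
a=cv2.resize(side[215:345,375:515],(560,520),interpolation=cv2.INTER_CUBIC)
cv2.imwrite("pics/pre.png",cv2.convertScaleAbs(a,alpha=1.6))
E
```

```text
clock: 3.8
tool_pos: [0.5164, -0.3198, 0.2713]
eef_rot: [0.612, 0.791, -0.0, -0.001]
wrist_force: [0.5, 0.0, -0.5]
width: 0.0852
clock: 4.4
tool_pos: [0.5162, -0.3164, 0.1844]
eef_rot: [0.612, 0.791, -0.0, 0.001]
wrist_force: [-0.7, 1.0, 0.4]
width: 0.0851
t 4.4 pos [ 0.5162 -0.3164  0.1844] F [-0.67  1.02  0.41] w 0.0851
shift [-0.48  0.05 10.84] twist [0.0007 0.001  0.001 ]
```

View pics/pre.png

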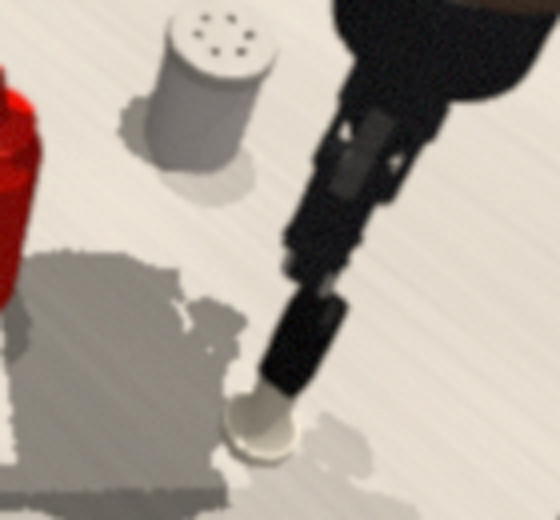

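The side crop shows the open fingers in line above the grip at about crop (320,280). The shaker and the bottle are well clear. I descend and grip.

```bash
python3 -m inch '[{"jaw":8.5,"xyz":[-0.5,0,0.8],"twist":[0,0,0]},{"jaw":8.5,"xyz":[0,0,2],"twist":[0,0,0]},{"jaw":8.5,"xyz":[0,0,2],"twist":[0,0,0]},{"jaw":8.5,"xyz":[0,0,2],"twist":[0,0,0]},{"jaw":8.5,"xyz":[0,0,2],"twist":[0,0,0]},{"jaw":8.5,"xyz":[0,0,1.5],"twist":[0,0,0]},{"jaw":8.5,"xyz":[0,0,0.5],"twist":[0,0,0]},{"jaw":8.5,"xyz":[0,0,0],"twist":[0,0,0]}]'
python3 rel.py .518 -.321 .076 14.5
python3 -m inch '[{"jaw":5,"xyz":[0,0,0],"twist":[0,0,0]},{"jaw":3.4,"xyz":[0,0,0],"twist":[0,0,0]},{"jaw":2.6,"xyz":[0,0,0],"twist":[0,0,0]},{"jaw":2,"xyz":[0,0,0],"twist":[0,0,0]},{"jaw":1,"xyz":[0,0,0],"twist":[0,0,0]},{"jaw":1,"xyz":[0,0,0],"twist":[0,0,0]},{"jaw":1,"xyz":[0,0,0],"twist":[0,0,0]}]' 60
python3 rel.py .518 -.321 .076 14.5
```

```text
clock: 5.3
tool_pos: [0.517, -0.3214, 0.075]
eef_rot: [0.612, 0.791, -0.0, -0.0]
wrist_force: [-0.4, -0.2, 0.8]
width: 0.0851
t 5.3 pos [ 0.517  -0.3214  0.075 ] F [-0.38 -0.25  0.83] w 0.0851
shift [ 0.01  0.11 -0.1 ] twist [-0.0005 -0.0005 -0.0004]
clock: 6.0
tool_pos: [0.5171, -0.3215, 0.0759]
eef_rot: [0.612, 0.791, -0.0, 0.0]
wrist_force: [-1.2, 0.7, 5.8]
width: 0.0234
t 6.0 pos [ 0.5171 -0.3215  0.0759] F [-1.24  0.66  5.79] w 0.0234
shift [ 0.03  0.1  -0.01] twist [-0.      0.0006 -0.0004]
```

```bash
python3 -m inch '[{"jaw":1,"xyz":[0,0,0],"twist":[0,0,0]},{"jaw":1,"xyz":[0,0,-0.5],"twist":[0,0,0]},{"jaw":1,"xyz":[0,0,-1.5],"twist":[0,0,0]},{"jaw":1,"xyz":[0,0,-3],"twist":[0,0,0]},{"jaw":1,"xyz":[0,0,-4],"twist":[0,0,0]},{"jaw":1,"xyz":[0,0,-4],"twist":[0,0,0]},{"jaw":1,"xyz":[0,0,-2],"twist":[0,0,0]},{"jaw":1,"xyz":[0,0,-1],"twist":[0,0,0]}]' 100
python3 -m inch '[{"jaw":1,"xyz":[1.2,0.6,0],"twist":[0,0,0]},{"jaw":1,"xyz":[2.4,1.1,0],"twist":[0,0,0]},{"jaw":1,"xyz":[3.4,1.5,0],"twist":[0,0,0]},{"jaw":1,"xyz":[3.4,1.5,0],"twist":[0,0,0]},{"jaw":1,"xyz":[3.4,1.5,0],"twist":[0,0,0]},{"jaw":1,"xyz":[3.4,1.5,0],"twist":[0,0,0]},{"jaw":1,"xyz":[3.4,1.5,0],"twist":[0,0,0]},{"jaw":1,"xyz":[3.4,1.5,0],"twist":[0,0,0]}]'
python3 -m inch '[{"jaw":1,"xyz":[3.4,1.6,0],"twist":[0,0,0]},{"jaw":1,"xyz":[3.4,1.6,0],"twist":[0,0,0]},{"jaw":1,"xyz":[3.4,1.6,0],"twist":[0,0,0]},{"jaw":1,"xyz":[2.4,1.2,0],"twist":[0,0,0]},{"jaw":1,"xyz":[1.2,0.6,0],"twist":[0,0,0]},{"jaw":1,"xyz":[0,0,0],"twist":[0,0,0]},{"jaw":1,"xyz":[0,0,0],"twist":[0,0,0]}]'
python3 rel.py .594 .1165 .19 14.5
```

```text
clock: 6.8
tool_pos: [0.5175, -0.3216, 0.2386]
eef_rot: [0.612, 0.791, -0.0, 0.002]
wrist_force: [-0.8, 0.1, -3.0]
width: 0.0229
clock: 7.6
tool_pos: [0.5601, -0.0598, 0.234]
eef_rot: [0.612, 0.791, -0.0, -0.001]
wrist_force: [0.7, -1.2, -2.7]
width: 0.023
clock: 8.3
tool_pos: [0.5897, 0.0876, 0.2346]
eef_rot: [0.612, 0.791, -0.001, -0.0]
wrist_force: [0.4, -0.5, -2.4]
width: 0.0229
t 8.3 pos [0.5897 0.0876 0.2346] F [ 0.44 -0.46 -2.41] w 0.0229
shift [2.69 1.15 4.46] twist [-0.0014  0.0001 -0.0001]
```

```bash
python3 -m inch '[{"jaw":1,"xyz":[1,0.4,0.5],"twist":[0,0,0]},{"jaw":1,"xyz":[1.2,0.5,1.5],"twist":[0,0,0]},{"jaw":1,"xyz":[0.5,0.25,1.5],"twist":[0,0,0]},{"jaw":1,"xyz":[0,0,0.5],"twist":[0,0,0]},{"jaw":1,"xyz":[0,0,0],"twist":[0,0,0]},{"jaw":1,"xyz":[0,0,0],"twist":[0,0,0]}]'
python3 rel.py .594 .1165 .176 14.5
cat > look.py <<'E'
from fit import *;import sys
k=int(sys.argv[1]);o=readout.get_obs();p=o["tool_pos"]
f=vision.grab_frame("side");cv2.imwrite(f"pics/side{k}.png",f)
fz=p[2]-.076;x0,y0,s=265,110,5
a=cv2.convertScaleAbs(cv2.resize(f[y0:y0+110,x0:x0+150],None,fx=s,fy=s,interpolation=cv2.INTER_CUBIC),alpha=1.5)
for h,col in((disc(p[0],p[1],.02,fz,fz+.012),(0,0,255)),(disc(.594,.1165,.024,.09,.09),(0,255,0))):
    q=(np.array([proj("side",v) for v in h])+.5-[x0,y0])*s
    cv2.polylines(a,[cv2.convexHull(q.astype(np.float32)).round().astype(np.int32)],True,col,1)
cv2.imwrite(f"pics/look{k}.png",a)
E
python3 look.py 2
```

```text
clock: 8.9
tool_pos: [0.5945, 0.1167, 0.1954]
eef_rot: [0.612, 0.791, -0.0, 0.0]
wrist_force: [-0.5, -0.6, -3.1]
width: 0.0225
t 8.9 pos [0.5945 0.1167 0.1954] F [-0.52 -0.63 -3.14] w 0.0225
shift [-0.   -0.06  1.94] twist [-0.      0.0002 -0.0005]
```

View pics/look2.png

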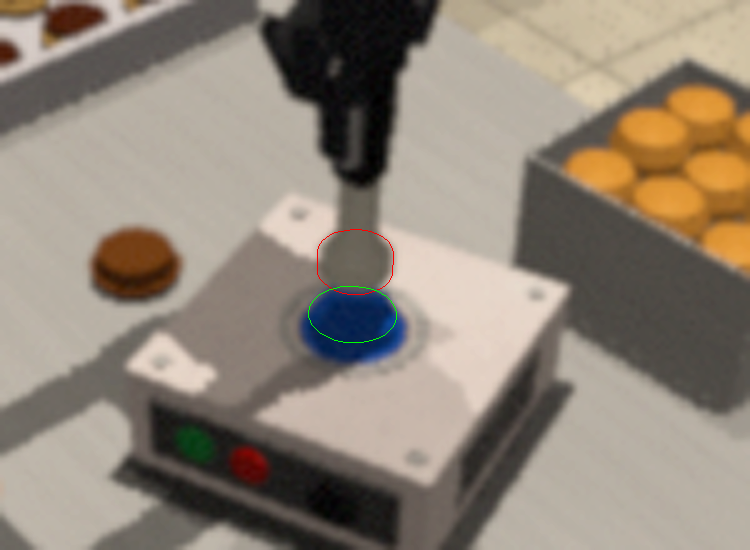

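The foot (red) is centred over the cap (green; ring centre at crop (354,325)) to within 1–2 mm. Now I press down in small steps.

```bash
python3 -m inch '[{"jaw":1,"xyz":[0,-0.05,0.7],"twist":[0,0,0]},{"jaw":1,"xyz":[0,0,0.7],"twist":[0,0,0]},{"jaw":1,"xyz":[0,0,0.5],"twist":[0,0,0]},{"jaw":1,"xyz":[0,0,0.3],"twist":[0,0,0]},{"jaw":1,"xyz":[0,0,0.2],"twist":[0,0,0]},{"jaw":1,"xyz":[0,0,0],"twist":[0,0,0]},{"jaw":1,"xyz":[0,0,0],"twist":[0,0,0]}]'
python3 rel.py .594 .1165 .166 14.5
```

```text
clock: 9.65
tool_pos: [0.5941, 0.1168, 0.1715]
eef_rot: [0.612, 0.791, 0.0, 0.0]
wrist_force: [-0.6, 0.4, -2.3]
width: 0.023
t 9.65 pos [0.5941 0.1168 0.1715] F [-0.56  0.37 -2.3 ] w 0.023
shift [-0.03 -0.02  0.55] twist [ 0.0002  0.0001 -0.0004]
```

```bash
for i in 1 2 3; do echo; done >/dev/null; python3 -m inch '[{"jaw":1,"xyz":[0,0,0.1],"twist":[0,0,0]},{"jaw":1,"xyz":[0,0,0.1],"twist":[0,0,0]},{"jaw":1,"xyz":[0,0,0],"twist":[0,0,0]}]'; python3 rel.py .594 .1165 .166 14.5
```

```text
clock: 9.95
tool_pos: [0.5939, 0.1168, 0.1692]
eef_rot: [0.612, 0.791, -0.0, -0.0]
wrist_force: [-0.6, -0.3, -3.4]
width: 0.0229
t 9.95 pos [0.5939 0.1168 0.1692] F [-0.62 -0.33 -3.43] w 0.0229
shift [-0.03 -0.    0.32] twist [-0.0002  0.     -0.0004]
```

```bash
python3 -m inch '[{"jaw":1,"xyz":[0,0,0.1],"twist":[0,0,0]},{"jaw":1,"xyz":[0,0,0.1],"twist":[0,0,0]},{"jaw":1,"xyz":[0,0,0],"twist":[0,0,0]}]'
python3 -m inch '[{"jaw":1,"xyz":[0,0,0.1],"twist":[0,0,0]},{"jaw":1,"xyz":[0,0,0.1],"twist":[0,0,0]},{"jaw":1,"xyz":[0,0,0],"twist":[0,0,0]}]'
```

```text
clock: 10.25
tool_pos: [0.5939, 0.1168, 0.1671]
eef_rot: [0.612, 0.791, -0.0, -0.0]
wrist_force: [0.3, -0.6, -3.2]
width: 0.0232
clock: 10.55
tool_pos: [0.594, 0.1168, 0.1652]
eef_rot: [0.612, 0.791, -0.0, 0.0]
wrist_force: [-0.4, -0.3, -2.1]
width: 0.023
```

```bash
python3 -m inch '[{"jaw":1,"xyz":[0,0,0.1],"twist":[0,0,0]},{"jaw":1,"xyz":[0,0,0],"twist":[0,0,0]}]'
python3 -m inch '[{"jaw":1,"xyz":[0,0,0.1],"twist":[0,0,0]},{"jaw":1,"xyz":[0,0,0],"twist":[0,0,0]}]'
```

```text
clock: 10.75
tool_pos: [0.594, 0.1168, 0.1644]
eef_rot: [0.612, 0.791, 0.0, 0.0]
wrist_force: [-0.5, 0.1, 0.8]
width: 0.0234
clock: 10.95
tool_pos: [0.5941, 0.1168, 0.1634]
eef_rot: [0.612, 0.791, 0.0, 0.0]
wrist_force: [-0.4, -0.1, 1.4]
width: 0.0227
```

```bash
python3 -m inch '[{"jaw":1,"xyz":[0,0,0.1],"twist":[0,0,0]},{"jaw":1,"xyz":[0,0,0],"twist":[0,0,0]}]'
python3 -m inch '[{"jaw":1,"xyz":[0,0,0.1],"twist":[0,0,0]},{"jaw":1,"xyz":[0,0,0],"twist":[0,0,0]}]'
python3 -m inch '[{"jaw":1,"xyz":[0,0,0.1],"twist":[0,0,0]},{"jaw":1,"xyz":[0,0,0],"twist":[0,0,0]}]'
```

```text
clock: 11.15
tool_pos: [0.5941, 0.1168, 0.1625]
eef_rot: [0.612, 0.791, 0.0, 0.0]
wrist_force: [-0.5, 0.5, 3.3]
width: 0.023
clock: 11.35
tool_pos: [0.5941, 0.1168, 0.1615]
eef_rot: [0.612, 0.791, 0.0, 0.0]
wrist_force: [-1.1, 0.4, 4.4]
width: 0.0227
clock: 11.55
tool_pos: [0.5942, 0.1168, 0.1606]
eef_rot: [0.612, 0.791, 0.0, 0.0]
wrist_force: [-0.6, 0.1, 5.2]
width: 0.023
```

```bash
python3 -m inch '[{"jaw":1,"xyz":[0,0,0.1],"twist":[0,0,0]},{"jaw":1,"xyz":[0,0,0],"twist":[0,0,0]}]'
python3 -m inch '[{"jaw":1,"xyz":[0,0,0.1],"twist":[0,0,0]},{"jaw":1,"xyz":[0,0,0],"twist":[0,0,0]}]'
python3 -m inch '[{"jaw":1,"xyz":[0,0,0.1],"twist":[0,0,0]},{"jaw":1,"xyz":[0,0,0],"twist":[0,0,0]}]'
python3 -m inch '[{"jaw":1,"xyz":[0,0,0.1],"twist":[0,0,0]},{"jaw":1,"xyz":[0,0,0],"twist":[0,0,0]}]'
```

```text
clock: 11.75
tool_pos: [0.5943, 0.1168, 0.1598]
eef_rot: [0.612, 0.791, 0.0, 0.0]
wrist_force: [-0.5, 0.1, 6.6]
width: 0.023
clock: 11.95
tool_pos: [0.5944, 0.1168, 0.1588]
eef_rot: [0.612, 0.791, 0.0, 0.001]
wrist_force: [-1.0, 0.3, 7.6]
width: 0.0225
clock: 12.15
tool_pos: [0.5939, 0.1168, 0.157]
eef_rot: [0.612, 0.791, -0.0, -0.0]
wrist_force: [-0.2, -0.6, -3.4]
width: 0.0226
clock: 12.35
tool_pos: [0.5938, 0.1168, 0.1559]
eef_rot: [0.612, 0.791, -0.0, -0.0]
wrist_force: [-1.8, 0.2, 0.2]
width: 0.0227
```

It snapped at about 10.5 N (7.6 plus the 2.8 N of carried weight): the force dropped to zero, and contact now lies 8 mm lower. A bit more push will make sure it is seated.

```bash
python3 -m inch '[{"jaw":1,"xyz":[0,0,0.1],"twist":[0,0,0]},{"jaw":1,"xyz":[0,0,0.1],"twist":[0,0,0]},{"jaw":1,"xyz":[0,0,0],"twist":[0,0,0]}]'
python3 -m inch '[{"jaw":1,"xyz":[0,0,0.1],"twist":[0,0,0]},{"jaw":1,"xyz":[0,0,0.1],"twist":[0,0,0]},{"jaw":1,"xyz":[0,0,0],"twist":[0,0,0]}]'
python3 -m inch '[{"jaw":1,"xyz":[0,0,0.1],"twist":[0,0,0]},{"jaw":1,"xyz":[0,0,0.1],"twist":[0,0,0]},{"jaw":1,"xyz":[0,0,0],"twist":[0,0,0]}]'
```

```text
clock: 12.65
tool_pos: [0.5939, 0.1168, 0.1545]
eef_rot: [0.612, 0.791, -0.0, 0.0]
wrist_force: [-2.6, 0.8, 3.5]
width: 0.0229
clock: 12.95
tool_pos: [0.594, 0.1168, 0.1528]
eef_rot: [0.612, 0.791, 0.0, 0.0]
wrist_force: [-3.5, -0.0, 6.5]
width: 0.0229
clock: 13.25
tool_pos: [0.594, 0.1168, 0.1512]
eef_rot: [0.612, 0.791, 0.0, 0.0]
wrist_force: [-5.2, -0.1, 11.4]
width: 0.0229
```

Now about 14 N, with an unexpected −5 N sideways force. I'll back off, move aside and look before going on.

```bash
python3 -m inch '[{"jaw":1,"xyz":[0,0,-0.3],"twist":[0,0,0]},{"jaw":1,"xyz":[0,0,-0.7],"twist":[0,0,0]},{"jaw":1,"xyz":[0,0,-1.5],"twist":[0,0,0]},{"jaw":1,"xyz":[0,0,-2.5],"twist":[0,0,0]},{"jaw":1,"xyz":[0,0,-2.5],"twist":[0,0,0]},{"jaw":1,"xyz":[-1.5,-0.7,-1],"twist":[0,0,0]},{"jaw":1,"xyz":[-3,-1.4,0],"twist":[0,0,0]},{"jaw":1,"xyz":[-3.4,-1.5,0],"twist":[0,0,0]}]'
python3 -m inch '[{"jaw":1,"xyz":[-3.4,-1.5,0],"twist":[0,0,0]},{"jaw":1,"xyz":[-3.4,-1.5,0],"twist":[0,0,0]},{"jaw":1,"xyz":[-2.4,-1,0],"twist":[0,0,0]},{"jaw":1,"xyz":[-1,-0.5,0],"twist":[0,0,0]},{"jaw":1,"xyz":[0,0,0],"twist":[0,0,0]},{"jaw":1,"xyz":[0,0,0],"twist":[0,0,0]}]'
python3 rel.py .517 -.3215 .20 14.5
cat > look2.py <<'E'
from fit import *;import sys
k=sys.argv[1]
f={}
for c in("side","top"):
    f[c]=vision.grab_frame(c);cv2.imwrite(f"pics/{c}{k}.png",f[c])
def crop(c,im,x,y,w,h):return cv2.convertScaleAbs(cv2.resize(im[y:y+h,x:x+w],(400,300),interpolation=cv2.INTER_CUBIC),alpha=1.6)
s0=cv2.imread("pics/side0.png");t0=cv2.imread("pics/top0.png")
cv2.imwrite(f"pics/cmp{k}.png",np.vstack([np.hstack([crop(0,s0,305,149,60,45),crop(0,f["side"],305,149,60,45)]),np.hstack([crop(0,f["top"],248,136,60,45),crop(0,f["side"],290,100,240,180)])]))
E
python3 look2.py 3
```

```text
clock: 14.05
tool_pos: [0.5785, 0.0303, 0.2358]
eef_rot: [0.612, 0.791, 0.0, 0.0]
wrist_force: [0.2, -1.1, -3.1]
width: 0.0227
clock: 14.65
tool_pos: [0.5608, -0.0784, 0.2354]
eef_rot: [0.612, 0.791, 0.0, -0.0]
wrist_force: [0.7, 0.3, -2.8]
width: 0.0225
t 14.65 pos [ 0.5608 -0.0784  0.2354] F [ 0.71  0.3  -2.75] w 0.0225
shift [-22.44 -10.31   3.54] twist [ 0.0001 -0.0002 -0.0006]
```

View pics/cmp3.png

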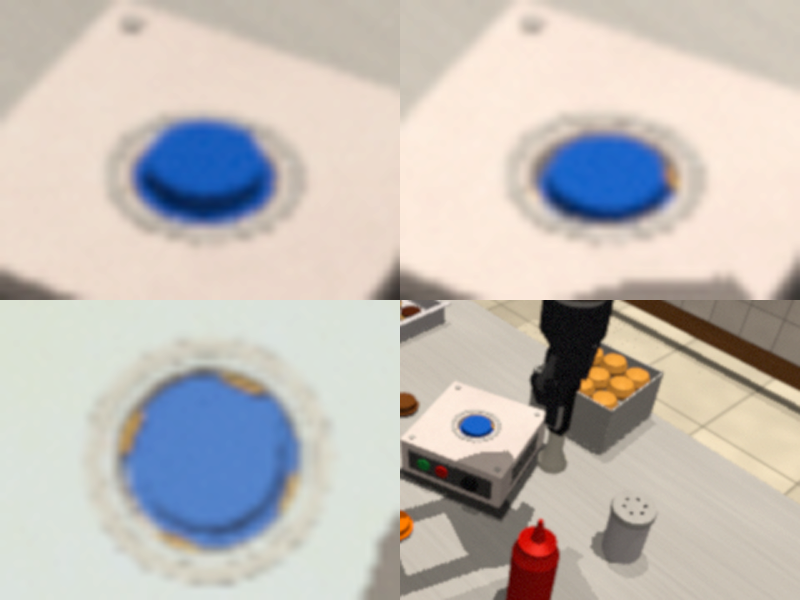

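The before/after crops show the cap well down, with all four brass catches now visible around it (lower-left crop: (240,383), (130,432), (290,490), (180,542)). I compare it with a home-pose model to rule out tilt.

```bash
cat > ov3.py <<'E'
from fit import *
import sys
n=sys.argv[1]
t=[];k=12
C=(.594,.1165)
for c,b,ctr in(("top",(263,296,136+6,185),(278.9,159.6)),("side",(319,352,156,199),(335.5,175.2))):
    im=cv2.imread(f"pics/{c}{n}.png");x0,x1,y0,y1=b
    a=cv2.convertScaleAbs(cv2.resize(im[y0:y1,x0:x1],None,fx=k,fy=k,interpolation=cv2.INTER_CUBIC),alpha=1.7)
    sh=np.array(ctr)-proj(c,(*C,.08));print(c,"shift px",sh.round(2))
    for r,z,col in((.031,.08,(0,0,0)),(.024,.082,(0,0,255)),(.0295,.0705,(0,255,0))):
        p=(np.array([proj(c,q) for q in disc(*C,r,z,z)])+sh+.5-[x0,y0])*k
        cv2.polylines(a,[p.round().astype(np.int32)],False,col,1)
    t.append(a)
cv2.imwrite(f"pics/ovl{n}.png",np.hstack(t))
E
python3 ov3.py 3; python3 -c "
from h import *;o=readout.get_obs();print(o['moment'])"
```

```text
top shift px [0.16 0.14]
side shift px [0.66 0.2 ]
[0.01813754 0.00717797 0.00314908]
```

View pics/ovl3.png

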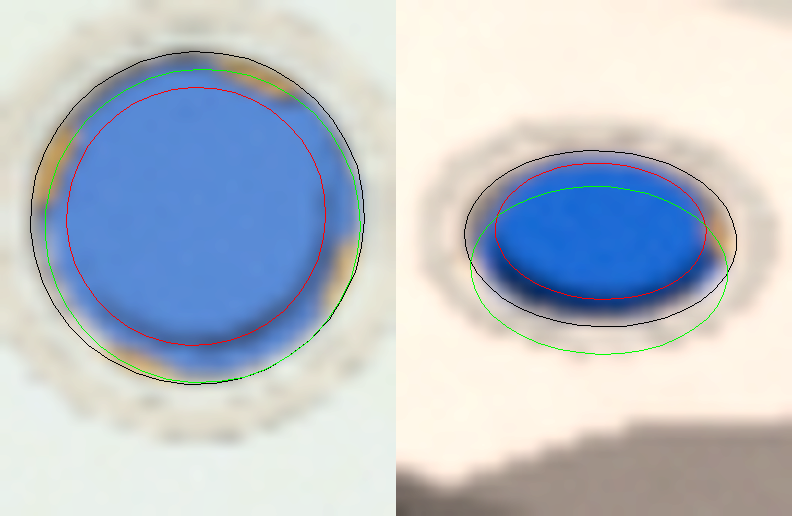

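The home model fits: the boss top (red) and bore (black) line up in both views, the cap is level, and the catches lie over the flange. Next I return the pusher to its place.

```bash
python3 -m inch '[{"jaw":1,"xyz":[-1.4,-0.6,0],"twist":[0,0,0]},{"jaw":1,"xyz":[-3,-1.4,0],"twist":[0,0,0]},{"jaw":1,"xyz":[-3.5,-1.6,0],"twist":[0,0,0]},{"jaw":1,"xyz":[-3.5,-1.6,0],"twist":[0,0,0]},{"jaw":1,"xyz":[-3.5,-1.6,0],"twist":[0,0,0]},{"jaw":1,"xyz":[-3.5,-1.6,0],"twist":[0,0,0]},{"jaw":1,"xyz":[-2.5,-1.2,0],"twist":[0,0,0]},{"jaw":1,"xyz":[-1.5,-0.7,0],"twist":[0,0,0]}]'
python3 -m inch '[{"jaw":1,"xyz":[0,0,1],"twist":[0,0,0]},{"jaw":1,"xyz":[0,0,2.5],"twist":[0,0,0]},{"jaw":1,"xyz":[0,0,3],"twist":[0,0,0]},{"jaw":1,"xyz":[0,0,3],"twist":[0,0,0]},{"jaw":1,"xyz":[0,0,2.5],"twist":[0,0,0]},{"jaw":1,"xyz":[0,0,1.5],"twist":[0,0,0]},{"jaw":1,"xyz":[0,0,0.5],"twist":[0,0,0]},{"jaw":1,"xyz":[0,0,0],"twist":[0,0,0]}]'
python3 rel.py .517 -.3215 .076 14.5
```

```text
clock: 15.55
tool_pos: [0.5164, -0.3234, 0.235]
eef_rot: [0.613, 0.79, -0.0, -0.0]
wrist_force: [0.2, 1.0, -3.7]
width: 0.0229
clock: 16.35
tool_pos: [0.5173, -0.321, 0.0954]
eef_rot: [0.612, 0.791, -0.0, -0.0]
wrist_force: [0.0, -0.1, -3.3]
width: 0.023
t 16.35 pos [ 0.5173 -0.321   0.0954] F [ 0.01 -0.07 -3.29] w 0.023
shift [-0.04 -0.04  1.94] twist [-0.0001 -0.0001  0.0001]
```

```bash
python3 -m inch '[{"jaw":1,"xyz":[0,0,0.6],"twist":[0,0,0]},{"jaw":1,"xyz":[0,0,0.5],"twist":[0,0,0]},{"jaw":1,"xyz":[0,0,0.4],"twist":[0,0,0]},{"jaw":1,"xyz":[0,0,0.2],"twist":[0,0,0]},{"jaw":1,"xyz":[0,0,0],"twist":[0,0,0]},{"jaw":1,"xyz":[0,0,0],"twist":[0,0,0]}]'
python3 -m inch '[{"jaw":1,"xyz":[0,0,0.1],"twist":[0,0,0]},{"jaw":1,"xyz":[0,0,0.1],"twist":[0,0,0]},{"jaw":1,"xyz":[0,0,0],"twist":[0,0,0]}]'
```

```text
clock: 16.95
tool_pos: [0.5171, -0.3214, 0.0785]
eef_rot: [0.612, 0.791, -0.0, 0.0]
wrist_force: [0.1, -0.1, -3.0]
width: 0.0229
clock: 17.25
tool_pos: [0.517, -0.3213, 0.0762]
eef_rot: [0.612, 0.791, -0.0, -0.0]
wrist_force: [-0.4, 0.1, -3.6]
width: 0.0231
```

```bash
python3 -m inch '[{"jaw":1,"xyz":[0,0,0.1],"twist":[0,0,0]},{"jaw":1,"xyz":[0,0,0],"twist":[0,0,0]}]'
python3 -m inch '[{"jaw":1,"xyz":[0,0,0.05],"twist":[0,0,0]},{"jaw":1,"xyz":[0,0,0],"twist":[0,0,0]}]'
```

```text
clock: 17.45
tool_pos: [0.5172, -0.3215, 0.076]
eef_rot: [0.612, 0.791, -0.0, 0.0]
wrist_force: [-2.2, 2.1, 5.2]
width: 0.0232
clock: 17.65
tool_pos: [0.5173, -0.3215, 0.076]
eef_rot: [0.612, 0.791, -0.0, 0.001]
wrist_force: [-4.0, 2.5, 11.1]
width: 0.023
```

It's standing on the counter. I ease off the push, open and rise.

```bash
python3 -m inch '[{"jaw":1,"xyz":[0,0,-0.1],"twist":[0,0,0]},{"jaw":2.6,"xyz":[0,0,0],"twist":[0,0,0]},{"jaw":3.2,"xyz":[0,0,0],"twist":[0,0,0]},{"jaw":4.5,"xyz":[0,0,0],"twist":[0,0,0]},{"jaw":6.5,"xyz":[0,0,0],"twist":[0,0,0]},{"jaw":8.5,"xyz":[0,0,0],"twist":[0,0,0]},{"jaw":8.5,"xyz":[0,0,0],"twist":[0,0,0]},{"jaw":8.5,"xyz":[0,0,0],"twist":[0,0,0]}]'
python3 -m inch '[{"jaw":8.5,"xyz":[0,0,-0.5],"twist":[0,0,0]},{"jaw":8.5,"xyz":[0,0,-1.5],"twist":[0,0,0]},{"jaw":8.5,"xyz":[0,0,-2.5],"twist":[0,0,0]},{"jaw":8.5,"xyz":[0,0,-3],"twist":[0,0,0]},{"jaw":8.5,"xyz":[0,0,-4],"twist":[0,0,0]},{"jaw":8.5,"xyz":[0,0,-4],"twist":[0,0,0]},{"jaw":8.5,"xyz":[0,0,-3],"twist":[0,0,0]},{"jaw":8.5,"xyz":[0,0,-1],"twist":[0,0,0]}]'
python3 -m inch '[{"jaw":8.5,"xyz":[0,0,0],"twist":[0,0,0]},{"jaw":8.5,"xyz":[0,0,0],"twist":[0,0,0]}]'
python3 - <<'E'
from h import *
f=vision.grab_frame("side");t=vision.grab_frame("top")
cv2.imwrite("pics/side4.png",f)
a=cv2.resize(f[140:350,230:510],(800,600),interpolation=cv2.INTER_CUBIC)
cv2.imwrite("pics/fin.png",cv2.convertScaleAbs(a,alpha=1.5))
E
```

```text
clock: 18.45
tool_pos: [0.5171, -0.3214, 0.0758]
eef_rot: [0.612, 0.791, -0.0, 0.0]
wrist_force: [-0.3, 0.7, 0.5]
width: 0.0844
clock: 19.25
tool_pos: [0.5175, -0.3216, 0.2759]
eef_rot: [0.612, 0.791, -0.0, 0.003]
wrist_force: [0.8, 0.0, 0.7]
width: 0.0847
clock: 19.45
tool_pos: [0.5169, -0.3211, 0.2701]
eef_rot: [0.612, 0.791, -0.0, -0.001]
wrist_force: [0.3, -0.4, 0.4]
width: 0.0849
```

View pics/fin.png

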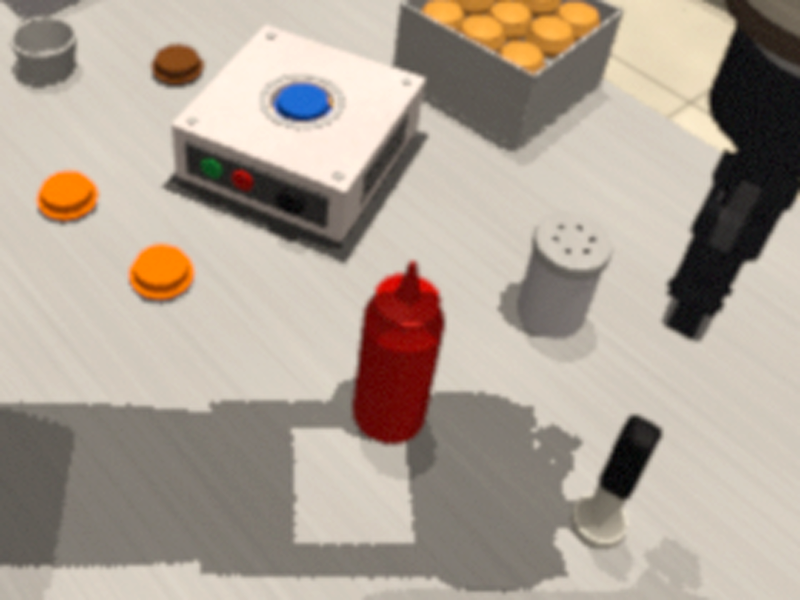

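The pusher stands upright at crop (620,480) and the gripper is clear of it. The cap is sunk in the base at (302,101), and the bottle, shaker and cup are untouched. I'm handing in.

```bash
python3 -c "
from plant import job;print(job.finish_job())"
```

```text
the job is handed in; nothing more can be done
None
```

I pressed the blue cap home with the pusher, stood the pusher upright at its old spot, let go and handed the job in at about 19.5 s.

- **Snap:** The push climbed to about 10.5 N, then fell to nothing as the cap went through. Contact after the snap was about 8 mm lower than before.
- **Hardest push:** I pushed on to about 14 N to make sure it was seated; that was the highest push I read. I only read the force at the end of each small step, so a brief peak between readings would not show.
- **Cap seated:** Overlaid on both camera pictures after the push, the home position fits the cap. It sits level, and all four brass catches show over the flange. The pictures resolve only about 2 mm per pixel, so a very small tilt would not show.
- **Pusher and the rest:** The last side picture shows the pusher upright, the gripper clear of it, and the ketchup bottle, shaker and sauce cup apparently untouched.
- **Did not fit:** During that final push the wrist read a sideways force of up to 5 N, which I could not explain. It vanished when I backed off, and the overlay showed no tilt or shift of the cap.

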